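# Release the washing machine with its key

## Robot

A 6-joint arm with a two-finger parallel gripper is mounted at the origin on the work surface. World frame = base frame: x ahead of the robot, y to its left, z up, the work surface at z = 0. Lengths are in m, angles in degrees, forces in N, time in s.
With the tool pointing down it reaches from about 0.275 to 0.85 m from the base axis. Payload 19 kg.
Tool frame: the origin (TCP) lies midway between the tips of the shut fingers; the grasp point (between the pads) lies 19 mm behind it; z points along the fingers, y is the line along which they close (so a half turn about z gives the same grasp; the last joint's range is limited). The gripper opens to 85 mm and grips with 20 to 120 N. Pads are 22 mm wide; open, the fingers measure 114 mm over their backs; the gripper's body (76 mm by 85 mm) begins 54 mm behind the grasp point. The pads swing forward as they close: fully open they stand 13 mm farther back than shut.
Start: joints at [65.203, 8.623, 82.357, -0, 89.026, -7.678], TCP at [0.169, 0.549, 0.231] pointing down, gripper open.
Joint ranges: [-160.23, 160.23], [-39.13, 120.54], [6.94, 153.29], [-79.49, 259.48], [9.18, 160.14], [-161.06, 161.06]. Speed limits (degrees/s): [108.29, 108.29, 127.2, 172.46, 172.46, 172.46].

## Interface

Orientations are given as a 3x3 rotation matrix whose columns are the frame's x, y, z axes.
In Python, from bench import bot gives the robot as it stands.
- The arm moves only by the shell command python3 -m jog 'ROWS' [OPENING] [FORCE]. ROWS is a JSON object of lists of equal length, an entry for each row: "xyz": the shift along the tool's x, y, z in cm, a list of three; "rot": the turn, a rotation vector about the tool's x, y, z in rad, a list of three. A call has 1 to 10 rows; each row shifts and turns the commanded pose from where the row before left it, along the tool's axes as they then stand; what a row does not reach is not made up. A row lasts 1/12 s, in which the tool goes at most 41.7 mm and 7.16 degrees, less where a joint would pass 70% of its speed; a pose out of reach is approached as far as the arm can. A call is refused whole if a number of a shift passes 4.17 or a number of a turn 0.125, either way. A call with a gripper value outside its range is refused whole. OPENING is the finger opening in cm, from 0 to 8.54, set as the call begins (- or left out, the last holds). The fingers move at their own pace and stop on an object; FORCE is the grip in N (left out, the last holds). Time passes only in rows, so rows that do not move let the fingers close. It gives the time, the measured TCP pose, the force, the opening and the grip force at its end, in the units of the state.
- bot.read_state(): the state, without advancing time (a new reading comes with each control period).
- bot.capture(name): name is "scene" or "side" or "wrist"; returns a dict with "frame" (400x640x3 uint8, red, green, blue), "fx", "fy", "cx", "cy" (pixels), "camera_from_world" (4x4, takes a point from world to camera coordinates). Camera axes: x right, y down, z forward; pixel columns grow to the right and rows downward; lengths in m; the calibration is good to about 2 mm. A picture is of the moment at which its call begins. There is no depth.
- bot.hand_in(): hands the job in; it is judged then, once.
Trained networks look in the newest picture that a camera, given by its name, has taken for a name from the list of things; names that differ only in an ending like _2 or _b are one class to them, and where a whole thing is asked for, a point or a joint stands for the part that bears it (a point fixed in the world has none). Each returns a list of dicts, best first, with "conf" (0 to 1); they miss things now and then, are a little off and sometimes report something else, mostly with a low value. They report only what shows in the picture. A call takes as long as a camera call.
- bot.cut_out(thing, camera): "mask" (400x640 bool, what is visible of it) and "rect" ([left, top, width, height] in pixels, round what is visible of it).
The state is a dict: "time": time; "q": joint angles; "qvel": joint speeds; "joint_efforts": joint torques, N m; "ee_pos": TCP position; "ee_rot": TCP orientation; "wrist_force": force on the tool from outside, world axes, zero at the start; "wrist_torque": the same for the moment, N m; "width": opening from 0.0 (shut) to 1.0 (fully open); "grip_force": force on a finger pad.
Only numpy, scipy, OpenCV 4.12 (cv2) and the standard library are available. Lean on these libraries where they do the work, as an engineer would, in place of code of your own. Each camera call takes 0.05 s, during which the arm holds its last target. There are 200 camera calls.

## Task

Take the key with the T-shaped handle from the key stand, push it fully home into the keyhole of the barrel on the laundry console and turn the barrel with it clockwise as far as it goes. Only then press the start button all the way down and let it spring back. Leave the key fully home in the turned barrel, the other two keys in the stand, and the measuring cup undisturbed where it stands.

Things in the scene. Friction and masses are not known exactly. Their poses are not given: they have to be found in the camera images.
- key_t: Machine key, upright, blade down in one of the stand's three slots; T-shaped black handle. Origin: centre of the blade tip, z up. Steel blade 8 (x) x 16 (y) mm, 26 mm long, last 2 mm tapered to 5 x 12; steel shoulder 12 x 22 mm from 26 to 31 mm above the tip. About 70 g. Either way round fits.
- key_grip (a point): Middle of the machine key's handle, 50 mm above its blade tip, axes as the key. Handle 10 mm thick (x): stem 16 mm wide (y) from 31 to 46 mm above the tip, crossbar 50 mm wide (y) from 46 to 66 mm above it. Grip it across the thickness, fingers closing along x.
- key_disc: Another key, not wanted: same blade and shoulder, round disc handle 36 mm across. Stays in the stand. Origin and axes as the machine key.
- key_small: Another key, not wanted: same blade and shoulder, plain small handle 20 mm wide and 30 mm high. Stays in the stand. Origin and axes as the machine key.
- stand: White key stand, fixed block 60 (x) x 200 (y) x 36 mm high; three slots 10 x 18 mm, 28 mm deep, long side along y, at y = -62, 0 and +62 mm. The keys' shoulders rest on its top. Origin: centre of its underside.
- console: White control console, fixed: 150 (x) x 250 (y) x 40 mm high box. Origin: centre of its underside. The key barrel stands on it at x = 0, y = +70 mm, the start button at x = 0, y = -70 mm.
- barrel_slot (a point): Centre of the keyhole mouth in the top of the key barrel, an upright metal cylinder 48 mm across, 34 mm high on the console (mouth 74 mm above the worktop). Slot 10 mm (point x) by 18 mm (point y), 28 mm deep, straight down. Key home: its shoulder rests on the top, its tip 26 mm below this point. Turns with the barrel; z up.
- barrel (a joint): Turn of the barrel, rad: 0 = off, grows clockwise seen from above to a hard stop at 1.4 = on (80 degrees). Starts at 0 to 0.3. Friction 0.06 N m, no spring: stays where left. The slot has 1 mm of play on each side of the blade, so the key leads the barrel by up to about 0.15 rad.
- button_top (a point): Centre of the top of the round start button on the console, grey plastic, 32 mm across in a dark 48 mm collar, about 62 mm above the worktop; pressed straight down.
- button (a joint): Travel of the start button, m: 0 = up, 0.006 = fully down. Springs back; fully down takes 5 N.
- dosing_cup: Bystander standing between console and stand: empty white plastic measuring cup, rim radius 30, height 50 mm. Leave it where it is. Origin: centre of its underside.

How it is judged:
By the outcome, as a careful person would: the job done as asked, in the order asked, and still so for the second after the job is handed in, with the robot touching nothing.
It also fails if it takes over 58 s, if anything falls off the work surface, if the arm or the gripper's body presses on something with over 40 N, if the wrist force passes 120 N, or if a joint passes its speed limit or range.

## Working session

There is one attempt and no reset: what is moved stays moved. The work goes in short steps, Python scripts to look and compute and a shell command to move; the robot and the scene stay as the last step left them, time stands still between calls to the robot, and variables do not carry over. Pictures are saved under pics/ and viewed, at most 11 in all, crops included, and the job is handed in when it is done.

```bash
ls; mkdir -p pics
cat > look.py <<'E'
import numpy as np,cv2
from bench import bot
def cap(c,save=None):
    d=bot.capture(c)
    if save: cv2.imwrite(f'pics/{save}.png',cv2.cvtColor(d['frame'],cv2.COLOR_RGB2BGR))
    return d
def ray(d,u,v):
    T=np.array(d['camera_from_world']);R,t=T[:3,:3],T[:3,3]
    o=-R.T@t; r=R.T@np.array([(u-d['cx'])/d['fx'],(v-d['cy'])/d['fy'],1]); return o,r
def onz(d,u,v,z):
    o,r=ray(d,u,v); return o+r*(z-o[2])/r[2]
def proj(d,p):
    T=np.array(d['camera_from_world']);c=T[:3,:3]@np.array(p)+T[:3,3]
    return np.array([d['fx']*c[0]/c[2]+d['cx'],d['fy']*c[1]/c[2]+d['cy']])
E
python3 - <<'E'
from look import *
for c in('scene','side','wrist'):
    d=cap(c,c+'0'); print(c,np.round(ray(d,320,200),3).tolist(),d['fx'])
    for t in('key_t','key_disc','key_small','stand','console','barrel_slot','button_top','dosing_cup'):
        for m in bot.cut_out(t,c)[:2]:
            ys,xs=np.nonzero(m['mask']); print(' ',t,round(m['conf'],2),m['rect'],(xs.mean().round(1),ys.mean().round(1)))
s=bot.read_state();print(s['ee_pos'],np.round(s['ee_rot'],3).tolist(),s['time'])
I=[cv2.imread(f'pics/{c}0.png') for c in('scene','side')]
cv2.imwrite('pics/a.png',cv2.resize(np.vstack(I),None,fx=.75,fy=.75))
E
```

```text
pics
scene [[1.068, 0.007, 0.874], [-0.574, -0.025, -0.819]] 411.1235051512162
  key_t 0.67 [443.2, 197.3, 26.1, 18.4] (np.float64(454.4), np.float64(205.9))
  key_t 0.66 [214.7, 214.0, 21.5, 12.7] (np.float64(224.5), np.float64(217.9))
  key_disc 0.45 [191.8, 212.7, 15.5, 12.8] (np.float64(198.3), np.float64(220.0))
  key_small 0.6 [245.1, 214.5, 11.3, 8.4] (np.float64(250.8), np.float64(218.1))
  stand 0.68 [183.4, 214.6, 84.6, 30.4] (np.float64(228.0), np.float64(229.2))
  stand 0.65 [243.7, 212.2, 14.9, 14.4] (np.float64(251.5), np.float64(218.8))
  console 0.76 [371.0, 185.5, 107.2, 61.1] (np.float64(422.9), np.float64(214.8))
  barrel_slot 0.55 [443.4, 194.2, 24.0, 24.3] (np.float64(454.4), np.float64(205.7))
  barrel_slot 0.27 [243.1, 216.1, 12.5, 9.4] (np.float64(251.2), np.float64(218.8))
  button_top 0.57 [394.0, 200.2, 6.5, 11.5] (np.float64(395.4), np.float64(204.5))
  dosing_cup 0.87 [315.7, 184.1, 26.6, 25.0] (np.float64(328.9), np.float64(194.6))
side [[0.207, -0.439, 0.615], [0.432, 0.588, -0.684]] 401.42015572095346
  key_t 0.96 [408.5, 278.2, 31.1, 26.9] (np.float64
[... 251 characters left out ...]
4.2), np.float64(149.4))
  stand 0.69 [365.6, 258.5, 118.5, 106.5] (np.float64(422.1), np.float64(313.8))
  barrel_slot 0.75 [225.3, 138.7, 22.5, 22.7] (np.float64(234.1), np.float64(149.6))
  button_top 0.67 [257.9, 176.4, 14.7, 12.5] (np.float64(264.0), np.float64(180.8))
  button_top 0.2 [278.4, 227.1, 29.0, 33.2] (np.float64(290.4), np.float64(241.9))
  dosing_cup 0.87 [276.1, 226.9, 31.5, 35.0] (np.float64(291.0), np.float64(242.0))
wrist [[0.089, 0.575, 0.375], [0.303, -0.095, -0.948]] 334.1635793377778
  console 0.53 [227.1, 380.9, 26.5, 19.1] (np.float64(240.2), np.float64(388.4))
[0.16928351 0.54950161 0.23126545] [[-0.956, 0.294, 0.0], [0.294, 0.956, -0.0], [-0.0, -0.0, -1.0]] 1.35
```

View pics/scene0.png

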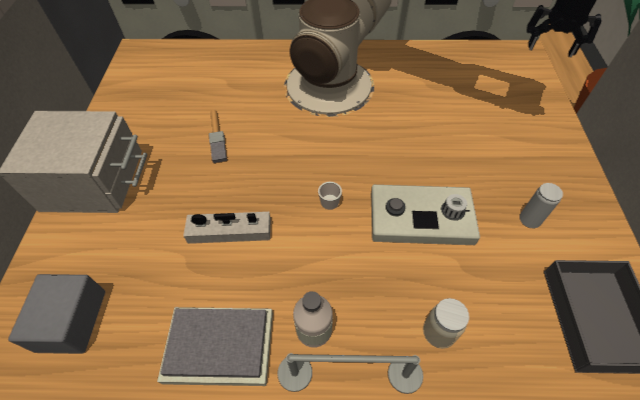

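View pics/side0.png

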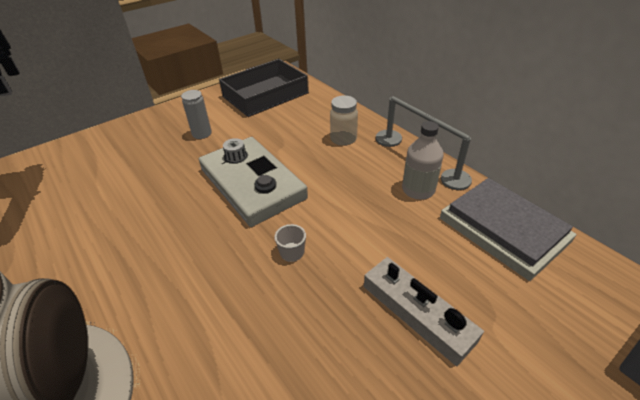

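The scene picture shows the stand at (228,225) with the disc, T and small keys from left to right (T at 225,217). The cup is at (330,194), the button at (396,206) and the barrel at (455,207). The side view agrees, with the T key at (422,292).

Run:
```python
from look import *
S=cap('scene');D=cap('side')
def tri(a,b):
    A=[];B=[]
    for d,(u,v) in((S,a),(D,b)):
        o,r=ray(d,u,v);r/=np.linalg.norm(r);P=np.eye(3)-np.outer(r,r);A.append(P);B.append(P@o)
    p=np.linalg.solve(sum(A),sum(B));return p.round(4),[(proj(S,p)-a).round(1),(proj(D,p)-b).round(1)]
print('T',tri((224.5,217.9),(422.2,292.8)))
print('disc',tri((198.3,220),(454.3,319.6)));print('small',tri((250.8,218.1),(392.8,272.8)))
print('barrel',tri((454.4,205.7),(234.1,149.6)));print('button',tri((396,204.5),(264,180.8)))
print('cup',tri((328.9,194.6),(291,242)))
for n,c,dd,rc in(('S','scene',S,[(175,175,120,80),(365,175,120,80)]),('D','side',D,[(360,245,130,120),(190,125,130,105)])):
    for i,(x,y,w,h) in enumerate(rc):
        cv2.imwrite(f'pics/c{n}{i}.png',cv2.resize(cv2.cvtColor(dd['frame'],cv2.COLOR_RGB2BGR)[y:y+h,x:x+w],(390,290),interpolation=cv2.INTER_CUBIC))
a=[cv2.imread(f'pics/c{k}.png') for k in('S0','S1','D0','D1')]
cv2.imwrite('pics/b.png',np.vstack([np.hstack(a[:2]),np.hstack(a[2:])]))
```

```text
T (array([ 0.5506, -0.2406,  0.0594]), [array([ 0.4, -0.2]), array([0.6, 0.2])])
disc (array([ 0.5547, -0.3027,  0.0554]), [array([ 0.5, -0.2]), array([0.8, 0.3])])
small (array([ 0.5462, -0.18  ,  0.053 ]), [array([ 0.4, -0.2]), array([0.6, 0.2])])
barrel (array([0.5088, 0.3044, 0.0585]), [array([ 0.1, -0.1]), array([0.1, 0.1])])
button (array([0.5045, 0.166 , 0.055 ]), [array([ 0.1, -0.1]), array([0.2, 0.1])])
cup (array([0.4603, 0.0039, 0.0317]), [array([ 0.1, -0.1]), array([0.2, 0.1])])
```

View pics/b.png

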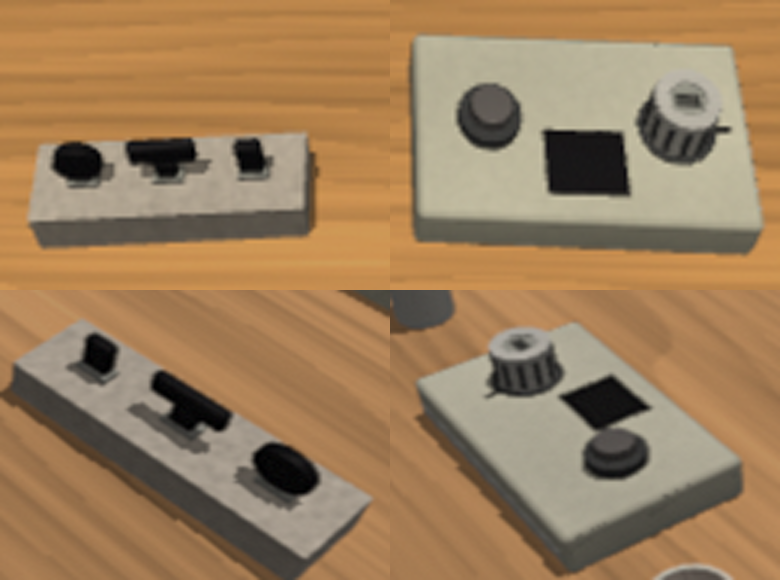

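The crops confirm it: the T key is in the middle slot, the stand's yaw is about +4°, and the barrel slot runs roughly along y. I'll turn the tool and then look at the barrel from above.

```bash
python3 -m jog '{"xyz":[[0,0,0],[0,0,0],[0,0,0],[0,0,0],[0,0,0],[0,0,0],[0,0,0],[0,0,0],[0,0,0],[0,0,0]],"rot":[[0,0,0.12],[0,0,0.12],[0,0,0.12],[0,0,0.12],[0,0,0.12],[0,0,0.12],[0,0,0.12],[0,0,0.12],[0,0,0.12],[0,0,0.12]]}' 6
python3 -m jog '{"xyz":[[-2.65,3.15,0.3],[-2.65,3.15,0.3],[-2.65,3.15,0.3],[-2.65,3.15,0.3],[-2.65,3.15,0.3],[-2.65,3.15,0.3],[-2.65,3.15,0.3],[-2.65,3.15,0.3],[-2.65,3.15,0.3],[0,0,0]],"rot":[[0,0,0],[0,0,0],[0,0,0],[0,0,0],[0,0,0],[0,0,0],[0,0,0],[0,0,0],[0,0,0],[0,0,0]]}'
python3 - <<'E'
from look import *
s=bot.read_state();print(s['time'],s['ee_pos'],np.round(s['ee_rot'],3).tolist())
d=cap('wrist','w1')
for t in('barrel_slot','button_top'):
    for m in bot.cut_out(t,'wrist')[:2]:
        ys,xs=np.nonzero(m['mask']);print(t,m['conf'],m['rect'],xs.mean(),ys.mean())
np.save('w1.npy',d['camera_from_world'])
E
```

```text
time: 2.28
ee_pos: [0.1693, 0.5495, 0.2313]
ee_rot: [[-0.066, 0.998, -0.0], [0.998, 0.066, -0.0], [-0.0, -0.0, -1.0]]
wrist_force: [0.2, 0.9, 0.5]
width: 0.705
grip_force: 0.0
time: 3.12
ee_pos: [0.4737, 0.3277, 0.2032]
ee_rot: [[-0.067, 0.998, 0.0], [0.998, 0.067, -0.002], [-0.002, 0.0, -1.0]]
wrist_force: [0.9, -0.2, 0.4]
width: 0.704
grip_force: 0.0
3.1167 [0.47372604 0.32773359 0.20321328] [[-0.067, 0.998, 0.0], [0.998, 0.067, -0.002], [-0.002, 0.0, -1.0]]
barrel_slot 0.96 [332.7, 180.5, 54.9, 63.7] 357.77578639356256 213.52011704462328
button_top 0.83 [325.3, 320.7, 28.5, 30.0] 339.66301369863015 334.5013698630137
```

View pics/w1.png

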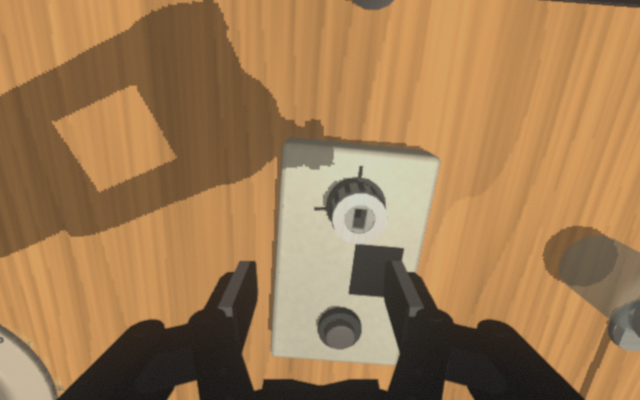

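The wrist view shows the slot at (360,218) in the bright barrel top and the button top at (341,337). I'll fit both.

Run:
```python
from look import *
d=cap('wrist');g=cv2.cvtColor(d['frame'],cv2.COLOR_RGB2GRAY)
x0,y0=325,180
sub=cv2.resize(g[y0:250,x0:395],None,fx=8,fy=8,interpolation=cv2.INTER_CUBIC)
W=lambda x,y,z:onz(d,x0+(x+.5)/8-.5,y0+(y+.5)/8-.5,z)
# top disc mask then dark slot within
ring=(sub>175).astype(np.uint8)
for thr in (100,120,140):
    n,l,st,c=cv2.connectedComponentsWithStats((sub<thr).astype(np.uint8))
    for i in range(1,n):
        if np.hypot(*(c[i]/8+[x0,y0]-[360,218]))<5 and st[i,4]<64*300:
            cnt=np.argwhere(l==i)[:,::-1].astype(np.float32)
            P=np.array([W(x,y,.074)[:2] for x,y in cnt[::7]],np.float32)
            r=cv2.minAreaRect(P*1000);print(thr,c[i]/8+[x0,y0],np.round(r[0],1),np.round(r[1],1),r[2],P.mean(0))
print(np.round(g[205:232,345:378:2],0))
for t,z in(('button_top',.062),):
    m=bot.cut_out(t,'wrist')[0];ys,xs=np.nonzero(m['mask']);print(t,onz(d,xs.mean(),ys.mean(),z),m['rect'])
print('btn by eye',onz(d,341,337,.062))
S=[(285,140),(438,158),(398,363),(273,356)]
P=[onz(d,*p,.04)[:2].round(4) for p in S];print(P,np.mean(P,0))
```

```text
[[127 183 205 205 209 209 211 210 208 209 209 210 208 210 210 209 206]
 [167 204 207 204 209 208 209 209 209 209 209 209 209 209 209 209 207]
 [194 208 206 205 209 209 209 211 210 208 208 209 208 210 210 208 205]
 [205 208 205 205 208 207 209 210 207 207 208 208 208 209 208 208 206]
 [207 208 205 205 208 209 209 207 203 200 201 202 205 208 209 209 205]
 [207 207 206 205 208 208 205 199 189 185 185 189 194 199 208 208 206]
 [207 206 205 206 209 206 195 183 173 173 175 176 174 185 203 206 205]
 [207 207 204 206 207 197 176 162 156 162 165 167 167 172 189 202 206]
 [207 206 204 205 202 184 170 141 118 132 140 146 153 155 173 194 205]
 [207 205 203 204 190 174 167 122  75  84  95 107 119 131 168 184 203]
 [208 207 204 200 175 170 166 115  59  59  72  82  89 121 169 172 192]
 [208 205 203 193 170 168 162 105  58  57  70  79  84 129 171 169 180]
 [207 206 200 182 169 167 160  94  58  59  71  82  86 138 172 172 174]
 [207 204 192 173 171 168 158  88  59  60  72  80  88 142 172 172 167]
 [207 205 184 167 171 170 156  83  58  61  75  78  92 147 173 172 162]
 [206 203 183 169 171 171 155  80  
[... 355 characters left out ...]
84  84  82  81 116 163 170 173 169]
 [205 202 176 169 168 167 131  84  83  83  83  83 121 164 167 170 157]
 [205 201 175 170 168 166 124  83  84  82  83  81 126 165 168 166 137]
 [204 202 184 170 169 164 120  83  83  82  83  85 133 165 168 165 135]
 [205 202 194 169 169 165 113  84  82  83  83  86 133 165 167 166 147]
 [203 201 200 165 168 162 108  86  82  83  85  91 138 164 166 163 167]
 [204 201 202 163 169 161 117  98  93  86  86  99 144 165 164 159 182]]
button_top [0.50465738 0.17042879 0.062     ] [328.5, 324.5, 27.1, 30.1]
btn by eye [0.50245251 0.17087601 0.062     ]
[array([0.4345, 0.369 ]), array([0.5772, 0.3623]), array([0.5752, 0.1194]), array([0.4293, 0.1195])] [0.50405 0.24255]
```

Run:
```python
from look import *
d=cap('wrist');g=cv2.cvtColor(d['frame'],cv2.COLOR_RGB2GRAY)
x0,y0=320,180
sub=cv2.resize(g[y0:270,x0:400],None,fx=8,fy=8,interpolation=cv2.INTER_CUBIC)
W=lambda x,y,z:onz(d,x0+(x+.5)/8-.5,y0+(y+.5)/8-.5,z)
for thr in (110,125,140):
    n,l,st,c=cv2.connectedComponentsWithStats((sub<thr).astype(np.uint8))
    for i in range(1,n):
        if 64*80<st[i,4]<64*600:
            cnt=np.argwhere(l==i)[:,::-1].astype(np.float32)
            P=np.array([W(x,y,.074)[:2] for x,y in cnt[::7]],np.float32)
            r=cv2.minAreaRect(P*1000);ev=np.linalg.eigh(np.cov(P.T))[1][:,1]
            print(thr,c[i]/8+[x0,y0],np.round(r[0],1),np.round(r[1],1),round(r[2],1),P.mean(0),'long axis yaw',np.degrees(np.arctan2(ev[1],ev[0])))
b=cv2.cvtColor(g,cv2.COLOR_GRAY2BGR)[150:390,260:460]
cv2.imwrite('pics/w1c.png',cv2.resize(b,None,fx=2.5,fy=2.5))
s=bot.read_state();print(s['ee_pos'])
```

```text
110 [364.58358556 224.0443539 ] [509.6 306.2] [17.6 10.2] 85.9 [0.50965357 0.30641192] long axis yaw 88.13301606035824
125 [364.61531388 224.17677393] [509.7 306.1] [18.4 10.9] 87.0 [0.50970244 0.3062854 ] long axis yaw 88.67140401291388
140 [364.64909107 224.31867856] [509.7 306. ] [19.4 11.7] 88.0 [0.5097748  0.30615103] long axis yaw 88.47103937347448
[0.46835473 0.3328652  0.2045593 ]
```

View pics/w1c.png

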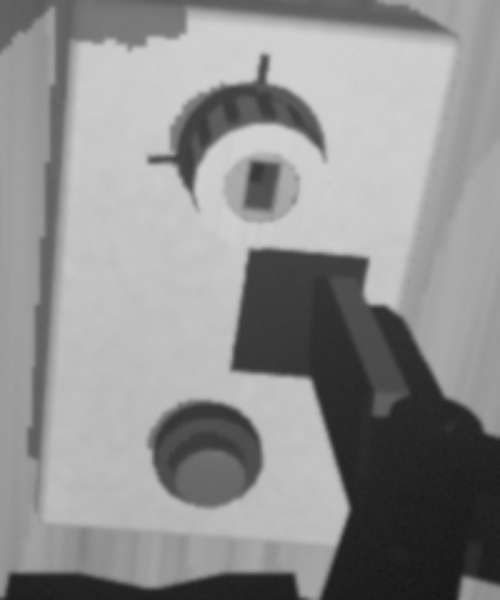

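Slot centre is (0.5097, 0.3062) with yaw about −1.8°, and the button is near (0.504, 0.170). Next I go above the T key.

```bash
python3 -m jog '{"xyz":[[-3.85,0.29,0],[-3.85,0.29,0],[-3.85,0.29,0],[-3.85,0.29,0],[-3.85,0.29,0],[-3.85,0.29,0],[-3.85,0.29,0],[-3.85,0.29,0]],"rot":[[0,0,0],[0,0,0],[0,0,0],[0,0,0],[0,0,0],[0,0,0],[0,0,0],[0,0,0]]}'
python3 -m jog '{"xyz":[[-3.85,0.29,0],[-3.85,0.29,0],[-3.85,0.29,0],[-3.85,0.29,0],[-3.85,0.29,0],[-3.85,0.29,0],[-3.85,0.29,0],[0,0,0],[0,0,0],[0,0,0]],"rot":[[0,0,0],[0,0,0],[0,0,0],[0,0,0],[0,0,0],[0,0,0],[0,0,0],[0,0,0],[0,0,0],[0,0,0]]}'
python3 - <<'E'
from look import *
s=bot.read_state();print(s['time'],s['ee_pos'],np.round(s['ee_rot'],3).tolist())
d=cap('wrist','w2')
for t in('key_t','key_disc','key_small'):
    for m in bot.cut_out(t,'wrist')[:2]:
        ys,xs=np.nonzero(m['mask']);P=np.array([onz(d,x,y,.076)[:2] for x,y in zip(xs,ys)],np.float32)
        r=cv2.minAreaRect(P*1000);print(t,round(m['conf'],2),m['rect'],xs.mean(),ys.mean(),np.round(r[0],1),np.round(r[1],1),round(r[2],1))
cv2.imwrite('pics/w2c.png',cv2.resize(cv2.imread('pics/w2.png')[90:330,200:440],(600,600)))
E
```

```text
time: 4.08
ee_pos: [0.5141, 0.0258, 0.2048]
ee_rot: [[-0.074, 0.997, 0.001], [0.997, 0.074, -0.0], [-0.0, 0.001, -1.0]]
wrist_force: [1.3, 0.4, 0.9]
width: 0.703
grip_force: 0.0
time: 4.92
ee_pos: [0.5543, -0.2398, 0.2043]
ee_rot: [[-0.073, 0.997, -0.0], [0.997, 0.073, 0.0], [0.0, -0.0, -1.0]]
wrist_force: [0.3, 0.7, 0.7]
width: 0.704
grip_force: 0.0
4.9167 [ 0.55425969 -0.23977611  0.20431171] [[-0.073, 0.997, -0.0], [0.997, 0.073, 0.0], [0.0, -0.0, -1.0]]
key_t 0.93 [311.8, 159.0, 15.0, 57.8] 316.75652173913045 189.17536231884057 [ 551.6 -237.2] [10.2 51.4] 3.5
key_disc 0.7 [313.1, 228.4, 8.5, 41.9] 316.30855855855856 248.36936936936937 [ 555.  -293.3] [10.  38.3] 3.5
key_small 0.69 [311.2, 106.6, 11.2, 24.1] 317.3350785340314 114.77748691099477 [ 547.5 -176.2] [11.  20.7] 4.3
```

View pics/w2c.png

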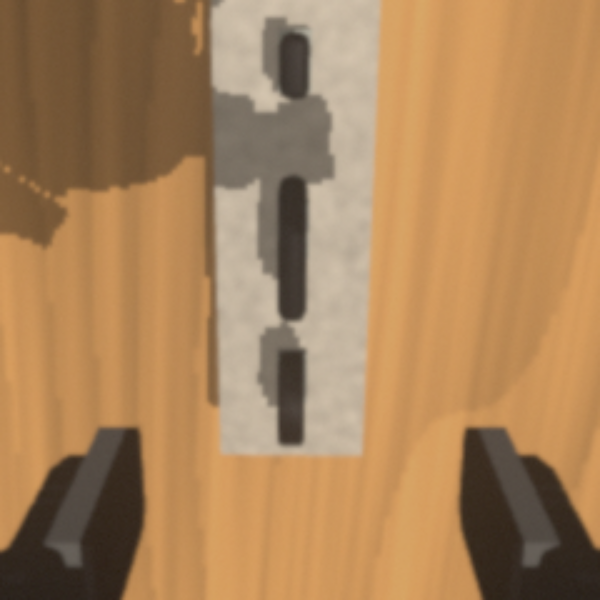

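The wrist view shows the T key at crop (291,248), between the small key above and the disc key below. It lies at (0.5516, −0.238) with yaw 3.5°, which nearly matches the tool. Going down and gripping.

```bash
python3 -m jog '{"xyz":[[0.15,-0.27,2],[0,0,3.5],[0,0,3.5],[0,0,3.5],[0,0,2.4],[0,0,1],[0,0,0],[0,0,0],[0,0,0]],"rot":[[0,0,0.01],[0,0,0],[0,0,0],[0,0,0],[0,0,0],[0,0,0],[0,0,0],[0,0,0],[0,0,0]]}' 4
python3 -m jog '{"xyz":[[0,0,0],[0,0,0],[0,0,0],[0,0,0],[0,0,0],[0,0,0],[0,0,0],[0,0,0],[0,0,0],[0,0,0]],"rot":[[0,0,0],[0,0,0],[0,0,0],[0,0,0],[0,0,0],[0,0,0],[0,0,0],[0,0,0],[0,0,0],[0,0,0]]}' 0 70
```

```text
time: 5.87
ee_pos: [0.5523, -0.2399, 0.0474]
ee_rot: [[-0.062, 0.998, 0.002], [0.998, 0.062, -0.002], [-0.002, 0.002, -1.0]]
wrist_force: [0.2, 0.2, 0.5]
width: 0.469
grip_force: 0.0
time: 6.7
ee_pos: [0.5518, -0.2398, 0.0465]
ee_rot: [[-0.062, 0.998, 0.001], [0.998, 0.062, -0.001], [-0.001, 0.001, -1.0]]
wrist_force: [-0.9, 0.4, 7.7]
width: 0.103
grip_force: 68.2
```

```bash
python3 -m jog '{"xyz":[[0,0,-1],[0,0,-2],[0,0,-3],[0,0,-3],[0,0,-3],[0,0,-3],[0,0,0],[0,0,0]],"rot":[[0,0,0],[0,0,0],[0,0,0],[0,0,0],[0,0,0],[0,0,0],[0,0,0],[0,0,0]]}'
python3 - <<'E'
from look import *
s=bot.read_state();print(s['time'],s['ee_pos'],np.round(s['ee_rot'],3).tolist(),s['q'])
d=cap('wrist','w3');e=cap('side','s3');f=cap('scene','f3')
for c,dd in(('wrist',d),('side',e),('scene',f)):
    for m in bot.cut_out('key_t',c)[:2]:
        ys,xs=np.nonzero(m['mask']);print(c,round(m['conf'],2),m['rect'],xs.mean(),ys.mean())
    R=np.array(s['ee_rot'])
    for h in(0,.026,.031,.046,.066): print(c,h,proj(dd,s['ee_pos']+R@[0,0,-.019+.050-.0055-.0-h+.0]).round(1))
a=cv2.imread('pics/w3.png')[120:400,220:420];b=cv2.imread('pics/s3.png')
u,v=map(int,proj(e,s['ee_pos']));u=max(50,min(u,590));v=max(70,min(v,330));b=b[v-70:v+70,u-50:u+50]
cv2.imwrite('pics/k3.png',np.hstack([cv2.resize(a,(400,560)),cv2.resize(b,(400,560),interpolation=cv2.INTER_CUBIC)]))
print(u,v)
E
```

```text
time: 7.37
ee_pos: [0.5518, -0.2399, 0.1978]
ee_rot: [[-0.062, 0.998, 0.003], [0.998, 0.062, -0.002], [-0.002, 0.003, -1.0]]
wrist_force: [-0.1, -0.2, -0.8]
width: 0.102
grip_force: 68.3
7.3667 [ 0.55181157 -0.23987846  0.19779298] [[-0.062, 0.998, 0.003], [0.998, 0.062, -0.002], [-0.002, 0.003, -1.0]] [-3.08244917e+01  1.23977100e+01  8.17877978e+01 -7.07333846e-03
  8.56005338e+01 -3.43756433e+01]
wrist 0.77 [308.5, 228.5, 28.0, 124.6] 320.4562930721799 290.8574537540805
wrist 0 [319.6 247.5]
wrist 0.026 [319.5 271.6]
wrist 0.031 [319.5 277.1]
wrist 0.046 [319.4 295.8]
wrist 0.066 [319.3 327.2]
side 0.54 [427.0, 225.5, 32.1, 29.3] 442.6601941747573 239.59546925566343
side 0 [434.6 246.9]
side 0.026 [437.7 234.7]
side 0.031 [438.3 232.2]
side 0.046 [440.2 224.7]
side 0.066 [442.8 214.2]
scene 0.49 [207.8, 175.6, 14.4, 21.7] 215.7173913043478 183.63768115942028
scene 0 [214.3 189.7]
scene 0.026 [211.5 182.2]
scene 0.031 [210.9 180.7]
scene 0.046 [209.2 176.2]
scene 0.066 [206.9 169.9]
437 234
```

View pics/k3.png

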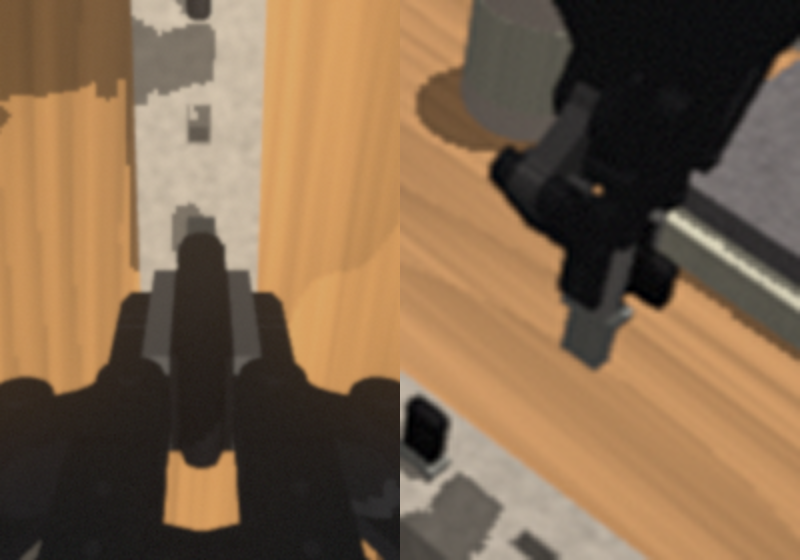

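The key hangs straight in the fingers and its middle slot is empty. In the wrist view its crossbar spans rows 237 to 352. I'll work out the key offset in the tool and the move to the barrel.

Run:
```python
from look import *
s=bot.read_state();R=np.array(s['ee_rot']);p=np.array(s['ee_pos']);d=cap('wrist')
z=p[2]+.0295
for v in (237,352.5): print((R.T@(onz(d,320,v,z)-p)).round(4))
m=bot.cut_out('key_t','wrist')[0];print(m['rect'])
```

```text
[ 0.032   0.0003 -0.0295]
[-0.0222  0.0002 -0.0295]
[307.9, 227.9, 28.2, 125.0]
```

```bash
python3 -m jog '{"xyz":[[0,0,0],[3.875,-0.422,0],[3.875,-0.422,0],[3.875,-0.422,0],[3.875,-0.422,0],[3.875,-0.422,0],[3.875,-0.422,0],[3.875,-0.422,0],[3.875,-0.422,0]],"rot":[[0,0,0.094],[0,0,0],[0,0,0],[0,0,0],[0,0,0],[0,0,0],[0,0,0],[0,0,0],[0,0,0]]}'
python3 -m jog '{"xyz":[[3.875,-0.422,0],[3.875,-0.422,0],[3.875,-0.422,0],[3.875,-0.422,0],[3.875,-0.422,0],[3.875,-0.422,0],[0,0,1],[0,0,2],[0,0,2],[0,0,0]],"rot":[[0,0,0],[0,0,0],[0,0,0],[0,0,0],[0,0,0],[0,0,0],[0,0,0],[0,0,0],[0,0,0],[0,0,0]]}'
python3 -m jog '{"xyz":[[0,0,0.5],[0,0,0],[0,0,0]],"rot":[[0,0,0],[0,0,0],[0,0,0]]}'
python3 - <<'E'
from look import *
s=bot.read_state();R=np.array(s['ee_rot']);p=np.array(s['ee_pos'])
k=p+R@[.002,0,.0365];print(s['time'],p,'yaw',np.degrees(np.arctan2(R[1,1],R[0,1])),'tip',k,'to slot in tool mm',(R.T@(np.array([.5097,.3062,.074])-k)*1000).round(1))
d=cap('wrist','w4');e=cap('side','s4');f=cap('scene','f4')
a=[]
for n,dd in(('w4',d),('s4',e),('f4',f)):
    im=cv2.imread(f'pics/{n}.png');u,v=map(int,proj(dd,[.5097,.3062,.09]));u=max(45,min(u,595));v=max(45,min(v,355))
    w=45 if n!='w4' else 90;u=max(w,min(u,640-w));v=max(w,min(v,400-w))
    a.append(cv2.resize(im[v-w:v+w,u-w:u+w],(266,266),interpolation=cv2.INTER_CUBIC)); print(n,u,v,w)
cv2.imwrite('pics/k4.png',cv2.resize(np.hstack(a),None,fx=1,fy=1))
E
```

```text
time: 8.52
ee_pos: [0.5269, 0.0732, 0.1952]
ee_rot: [[0.032, 0.999, -0.0], [0.999, -0.032, -0.0], [-0.0, -0.0, -1.0]]
wrist_force: [0.4, 0.6, 0.2]
width: 0.106
grip_force: 68.3
time: 9.35
ee_pos: [0.508, 0.3041, 0.1412]
ee_rot: [[0.031, 0.999, -0.005], [1.0, -0.031, -0.002], [-0.003, -0.005, -1.0]]
wrist_force: [-0.5, 0.1, -1.8]
width: 0.103
grip_force: 68.3
time: 9.6
ee_pos: [0.51, 0.3045, 0.1413]
ee_rot: [[0.032, 0.999, 0.001], [0.999, -0.032, 0.0], [0.0, 0.001, -1.0]]
wrist_force: [0.4, -0.1, -0.3]
width: 0.106
grip_force: 68.3
9.6 [0.5100482  0.30446854 0.14126125] yaw -1.8526878406452159 tip [0.51014772 0.30647941 0.10476198] to slot in tool mm [-0.3 -0.5 30.8]
w4 319 226 90
s4 231 138 45
f4 458 198 45
```

View pics/k4.png

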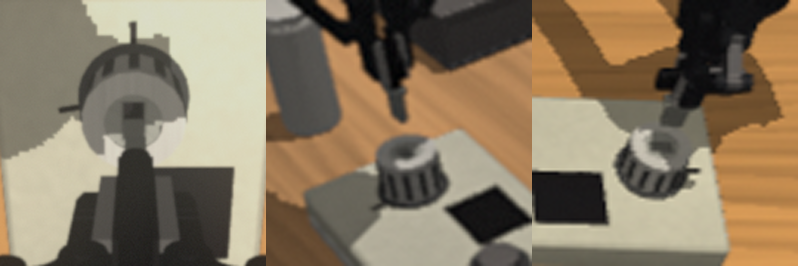

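The key tip hangs right above the slot in all three views. Descending in stages while watching the force.

```bash
python3 -m jog '{"xyz":[[-0.03,-0.05,1.2],[0,0,1.2],[0,0,0.3],[0,0,0.3],[0,0,0.3],[0,0,0.3],[0,0,0.2],[0,0,0]],"rot":[[0,0,0],[0,0,0],[0,0,0],[0,0,0],[0,0,0],[0,0,0],[0,0,0],[0,0,0]]}'
```

```text
time: 10.42
ee_pos: [0.5091, 0.3045, 0.102]
ee_rot: [[0.032, 0.999, -0.0], [0.999, -0.032, 0.0], [0.0, -0.0, -1.0]]
wrist_force: [0.3, 3.0, -2.3]
width: 0.104
grip_force: 68.2
```

```bash
python3 -m jog '{"xyz":[[0.05,0,0.3],[0,0,0.3],[0,0,0.3],[0,0,0.3],[0,0,0.2],[0,0,0.2],[0,0,0.1],[0,0,0]],"rot":[[0,0,0],[0,0,0],[0,0,0],[0,0,0],[0,0,0],[0,0,0],[0,0,0],[0,0,0]]}'
```

```text
time: 11.08
ee_pos: [0.509, 0.3047, 0.085]
ee_rot: [[0.032, 0.999, -0.0], [0.999, -0.032, -0.0], [-0.0, -0.0, -1.0]]
wrist_force: [0.0, 1.4, -0.9]
width: 0.105
grip_force: 68.4
```

```bash
python3 -m jog '{"xyz":[[0,0,0.1],[0,0,0.1],[0,0,0],[0,0,0]],"rot":[[0,0,0],[0,0,0],[0,0,0],[0,0,0]]}'
```

```text
time: 11.42
ee_pos: [0.5093, 0.3048, 0.0844]
ee_rot: [[0.032, 0.999, 0.001], [0.999, -0.032, 0.0], [0.0, 0.001, -1.0]]
wrist_force: [-4.5, -2.0, 13.2]
width: 0.102
grip_force: 70.6
```

Seated with 13 N of contact force. Turning clockwise.

```bash
python3 -m jog '{"xyz":[[0,0,-0.08],[0,-0.014,0],[0,-0.014,0],[0,-0.014,0],[0,-0.014,0],[0,-0.014,0],[0,-0.014,0],[0,0,0]],"rot":[[0,0,0.05],[0,0,0.1],[0,0,0.1],[0,0,0.1],[0,0,0.1],[0,0,0.1],[0,0,0.1],[0,0,0]]}'
python3 -c "
from look import *
s=bot.read_state();R=np.array(s['ee_rot']);print(s['wrist_torque'],s['q'][5],np.degrees(np.arctan2(R[1,1],R[0,1])))"
```

```text
time: 12.08
ee_pos: [0.5088, 0.3051, 0.0846]
ee_rot: [[0.634, 0.773, 0.001], [0.773, -0.634, 0.0], [0.001, 0.001, -1.0]]
wrist_force: [2.3, 1.7, 2.6]
width: 0.107
grip_force: 69.0
[ 2.90724766e-01 -3.09171843e-01 -8.38320604e-05] 62.896521398222866 -39.37493128720574
```

```bash
python3 -m jog '{"xyz":[[0,-0.014,0],[0,-0.014,0],[0,-0.014,0],[0,-0.014,0],[0,-0.014,0],[0,-0.014,0],[0,-0.014,0],[0,0,0],[0,0,0]],"rot":[[0,0,0.1],[0,0,0.1],[0,0,0.1],[0,0,0.1],[0,0,0.1],[0,0,0.1],[0,0,0.1],[0,0,0.05],[0,0,0]]}'
python3 -c "
from look import *
s=bot.read_state();R=np.array(s['ee_rot']);print(s['wrist_torque'],s['q'][5],np.degrees(np.arctan2(R[1,1],R[0,1])))"
```

```text
time: 12.83
ee_pos: [0.5083, 0.3057, 0.0845]
ee_rot: [[0.99, 0.139, 0.001], [0.139, -0.99, -0.0], [0.001, 0.0, -1.0]]
wrist_force: [3.3, -0.7, 4.8]
width: 0.105
grip_force: 69.2
[-0.21324309 -0.58658771  0.02091493] 105.6222700279056 -82.01288270899192
```

```bash
T='from look import *
s=bot.read_state();R=np.array(s["ee_rot"]);print(s["wrist_torque"],s["q"][5],np.degrees(np.arctan2(R[1,1],R[0,1])))'
python3 -m jog '{"xyz":[[0,0,0],[0,0,0],[0,0,0]],"rot":[[0,0,0.05],[0,0,0.05],[0,0,0]]}'; python3 -c "$T"
python3 -m jog '{"xyz":[[0,0,0],[0,0,0],[0,0,0]],"rot":[[0,0,0.05],[0,0,0],[0,0,0]]}'; python3 -c "$T"
```

```text
time: 13.08
ee_pos: [0.5083, 0.3058, 0.0845]
ee_rot: [[0.999, 0.041, 0.001], [0.041, -0.999, 0.0], [0.001, 0.0, -1.0]]
wrist_force: [3.5, -2.1, 5.3]
width: 0.102
grip_force: 69.4
[-0.20579896 -0.61866254 -0.00153552] 111.28631608974298 -87.67522872645327
time: 13.33
ee_pos: [0.5083, 0.3058, 0.0845]
ee_rot: [[1.0, -0.006, 0.001], [-0.006, -1.0, 0.0], [0.001, -0.0, -1.0]]
wrist_force: [3.1, -1.8, 5.9]
width: 0.106
grip_force: 69.4
[-0.19899249 -0.62059234  0.05814565] 113.96520394458621 -90.35193141110145
```

```bash
T='from look import *
s=bot.read_state();R=np.array(s["ee_rot"]);print(s["wrist_torque"],s["q"][5],np.degrees(np.arctan2(R[1,1],R[0,1])))'
python3 -m jog '{"xyz":[[0,0,0],[0,0,0],[0,0,0]],"rot":[[0,0,0.05],[0,0,0],[0,0,0]]}'; python3 -c "$T"
python3 -m jog '{"xyz":[[0,0,0],[0,0,0],[0,0,0]],"rot":[[0,0,0.04],[0,0,0],[0,0,0]]}'; python3 -c "$T"
```

```text
time: 13.58
ee_pos: [0.5083, 0.3058, 0.0845]
ee_rot: [[0.998, -0.056, 0.001], [-0.056, -0.998, -0.0], [0.001, -0.0, -1.0]]
wrist_force: [3.7, -1.1, 5.4]
width: 0.107
grip_force: 69.4
[-0.17662109 -0.79230232  0.34715832] 116.81503755133494 -93.19958152854623
time: 13.83
ee_pos: [0.5084, 0.3058, 0.0845]
ee_rot: [[0.995, -0.095, 0.001], [-0.095, -0.995, -0.0], [0.001, -0.0, -1.0]]
wrist_force: [4.5, -1.7, 5.4]
width: 0.107
grip_force: 69.9
[-0.21513477 -0.89447791  0.67063747] 119.0973235235712 -95.47983204304218
```

The torque rises steeply to 0.67 N m, so the barrel is at its hard stop. I'll ease the twist, press the key home and release.

```bash
python3 -m jog '{"xyz":[[0,0,0],[0,0,0],[0,0,0.1],[0,0,0],[0,0,0]],"rot":[[0,0,0.02],[0,0,-0.06],[0,0,-0.05],[0,0,0],[0,0,0]]}'
python3 -m jog '{"xyz":[[0,0,0],[0,0,0],[0,0,0],[0,0,0],[0,0,0],[0,0,-1],[0,0,-2],[0,0,-4],[0,0,-4],[0,0,0]],"rot":[[0,0,0],[0,0,0],[0,0,0],[0,0,0],[0,0,0],[0,0,0],[0,0,0],[0,0,0],[0,0,0],[0,0,0]]}' 4
python3 - <<'E'
from look import *
s=bot.read_state();R=np.array(s['ee_rot']);print(s['time'],s['ee_pos'],R.round(3).tolist())
d=cap('wrist','w5');e=cap('side','s5');f=cap('scene','f5')
a=[]
for n,dd in(('w5',d),('s5',e),('f5',f)):
    im=cv2.imread(f'pics/{n}.png');u,v=map(int,proj(dd,[.5097,.3062,.09]));w=45 if n!='w5' else 110;u=max(w,min(u,640-w));v=max(w,min(v,400-w))
    a.append(cv2.resize(im[v-w:v+w,u-w:u+w],(266,266),interpolation=cv2.INTER_CUBIC))
cv2.imwrite('pics/k5.png',np.hstack(a))
for m in bot.cut_out('key_t','wrist')[:1]:
    P=np.array([onz(d,x,y,.114)[:2] for y,x in np.argwhere(m['mask'])],np.float32)
    print(m['conf'],m['rect'],cv2.minAreaRect(P*1000))
for m in bot.cut_out('button_top','wrist')[:1]:
    ys,xs=np.nonzero(m['mask']);print(m['conf'],m['rect'],onz(d,xs.mean(),ys.mean(),.062))
E
```

```text
time: 14.25
ee_pos: [0.5085, 0.3058, 0.0844]
ee_rot: [[1.0, -0.005, 0.002], [-0.005, -1.0, 0.0], [0.002, -0.0, -1.0]]
wrist_force: [0.7, -2.2, 16.6]
width: 0.11
grip_force: 70.9
time: 15.08
ee_pos: [0.5098, 0.3068, 0.202]
ee_rot: [[1.0, -0.011, 0.009], [-0.011, -1.0, 0.004], [0.009, -0.004, -1.0]]
wrist_force: [1.8, 0.3, 1.5]
width: 0.471
grip_force: 0.0
15.0833 [0.50980368 0.30675397 0.2019556 ] [[1.0, -0.011, 0.009], [-0.011, -1.0, 0.004], [0.009, -0.004, -1.0]]
0.56 [316.4, 174.2, 13.7, 68.5] ((511.2170715332031, 306.82659912109375), (10.8831148147583, 50.838619232177734), 89.76419067382812)
0.87 [457.4, 175.9, 40.5, 37.2] [0.50704757 0.16813149 0.062     ]
```

View pics/k5.png

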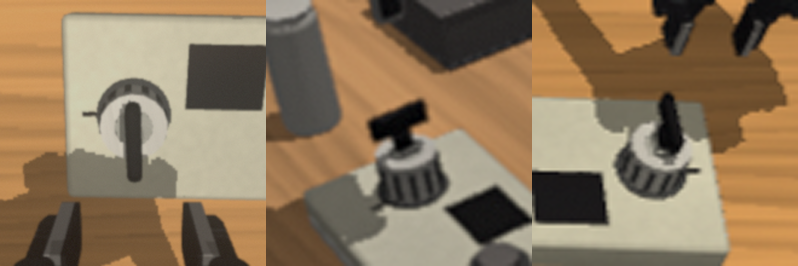

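The key sits home and straight in the barrel at (133,140) in the left crop, turned to −90°, and the hand is clear. Moving above the button with closed fingers.

```bash
python3 -m jog '{"xyz":[[-0.09,3.47,0],[-0.09,3.47,0],[-0.09,3.47,0],[-0.09,3.47,0],[0,0,2],[0,0,3],[0,0,3],[0,0,3],[0,0,0],[0,0,0]],"rot":[[0,0,0],[0,0,0],[0,0,0],[0,0,0],[0,0,0],[0,0,0],[0,0,0],[0,0,0],[0,0,0],[0,0,0]]}' 0 40
python3 - <<'E'
from look import *
s=bot.read_state();print(s['time'],s['ee_pos'],np.array(s['ee_rot']).round(3).tolist())
d=cap('wrist','w6')
for m in bot.cut_out('button_top','wrist')[:1]:
    ys,xs=np.nonzero(m['mask']);print(m['conf'],m['rect'],onz(d,xs.mean(),ys.mean(),.062))
for c in('side','scene'):
    e=cap(c,c+'6');print(c,proj(e,s['ee_pos']),proj(e,[.5055,.168,.062]))
im=[]
for n,c in(('side6',proj(cap('side'),[.5055,.168,.062])),('scene6',proj(cap('scene'),[.5055,.168,.062])),('w6',(320,260))):
    w=45 if n!='w6' else 130;u,v=map(int,c);im.append(cv2.resize(cv2.imread(f'pics/{n}.png')[v-w:v+w,u-w:u+w],(266,266),interpolation=cv2.INTER_CUBIC))
cv2.imwrite('pics/k6.png',np.hstack(im))
E
```

```text
time: 16.17
ee_pos: [0.5017, 0.1669, 0.0821]
ee_rot: [[1.0, -0.011, -0.004], [-0.011, -1.0, -0.001], [-0.004, 0.001, -1.0]]
wrist_force: [0.2, 0.1, 0.8]
width: -0.002
grip_force: 0.0
16.1667 [0.50168346 0.16689609 0.08206227] [[1.0, -0.011, -0.004], [-0.011, -1.0, -0.001], [-0.004, 0.001, -1.0]]
0.68 [293.9, 213.1, 58.4, 54.3] [0.51008613 0.16625625 0.062     ]
side [261.24735752 171.49295313] [263.696931   177.77932659]
scene [397.98343575 196.8870931 ] [397.40357676 203.04935417]
```

View pics/k6.png

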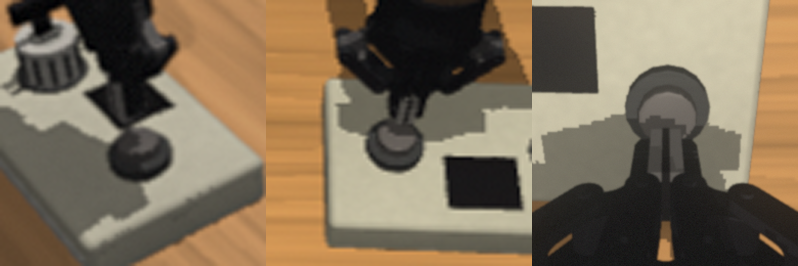

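The closed fingers hover just behind the button centre, so I shift +4 mm in x and press.

```bash
python3 -m jog '{"xyz":[[0.4,0,0],[0,0,0.8],[0,0,0.6],[0,0,0.3],[0,0,0.3],[0,0,0.3],[0,0,0.2],[0,0,0],[0,0,0]],"rot":[[0,0,0],[0,0,0],[0,0,0],[0,0,0],[0,0,0],[0,0,0],[0,0,0],[0,0,0],[0,0,0]]}'
```

```text
time: 17.22
ee_pos: [0.5066, 0.167, 0.0582]
ee_rot: [[1.0, -0.011, -0.0], [-0.011, -1.0, -0.0], [-0.0, 0.0, -1.0]]
wrist_force: [-2.6, -0.9, 4.1]
width: -0.006
grip_force: 1.8
```

```bash
python3 -m jog '{"xyz":[[0,0,0.2],[0,0,0.2],[0,0,0],[0,0,0]],"rot":[[0,0,0],[0,0,0],[0,0,0],[0,0,0]]}'
```

```text
time: 17.55
ee_pos: [0.507, 0.1671, 0.0556]
ee_rot: [[1.0, -0.011, 0.001], [-0.011, -1.0, 0.0], [0.001, -0.0, -1.0]]
wrist_force: [-11.3, -3.5, 26.8]
width: 0.003
grip_force: 13.3
```

The force jumped to 27 N at the bottom of travel, so the button is fully down. Lifting away and checking.

```bash
python3 -m jog '{"xyz":[[0,0,-0.5],[0,0,-1],[0,0,-3],[0,0,-4],[0,0,-4],[0,0,0],[0,0,0],[0,0,0],[0,0,0]],"rot":[[0,0,0],[0,0,0],[0,0,0],[0,0,0],[0,0,0],[0,0,0],[0,0,0],[0,0,0],[0,0,0]]}'
python3 - <<'E'
from look import *
a=[]
for c,u,v,w,h in(('wrist',320,200,320,200),('side',340,240,180,160)):
    d=cap(c,c+'7')
    im=cv2.imread(f'pics/{c}7.png')[max(0,v-h):v+h,u-w:u+w];a.append(cv2.resize(im,(390,int(390*im.shape[0]/im.shape[1]))))
    for t in('dosing_cup','key_t','key_disc','key_small'):
        for m in bot.cut_out(t,c)[:1]: print(c,t,round(m['conf'],2),m['rect'])
    for m in bot.cut_out('key_t',c)[:1] if c=='wrist' else []:
        P=np.array([onz(d,x,y,.114)[:2] for y,x in np.argwhere(m['mask'])],np.float32);print(cv2.minAreaRect(P*1000))
H=max(i.shape[0] for i in a)
cv2.imwrite('pics/k7.png',np.hstack([cv2.copyMakeBorder(i,0,H-i.shape[0],0,5,0) for i in a]))
E
```

```text
time: 18.3
ee_pos: [0.5062, 0.1669, 0.1781]
ee_rot: [[1.0, -0.011, -0.002], [-0.011, -1.0, -0.0], [-0.002, 0.0, -1.0]]
wrist_force: [-0.5, -0.2, -0.3]
width: 0.002
grip_force: 0.0
wrist dosing_cup 0.87 [453.6, 197.3, 81.5, 75.4]
wrist key_t 0.69 [100.1, 176.9, 52.7, 76.6]
((511.6669616699219, 294.7578125), (52.757572174072266, 31.43979835510254), 0.7757836580276489)
side dosing_cup 0.88 [275.1, 227.0, 30.5, 35.6]
side key_t 0.79 [220.6, 127.3, 22.1, 17.6]
side key_disc 0.83 [444.5, 305.8, 24.8, 26.9]
side key_small 0.45 [390.0, 261.7, 8.4, 19.4]
```

View pics/k7.png

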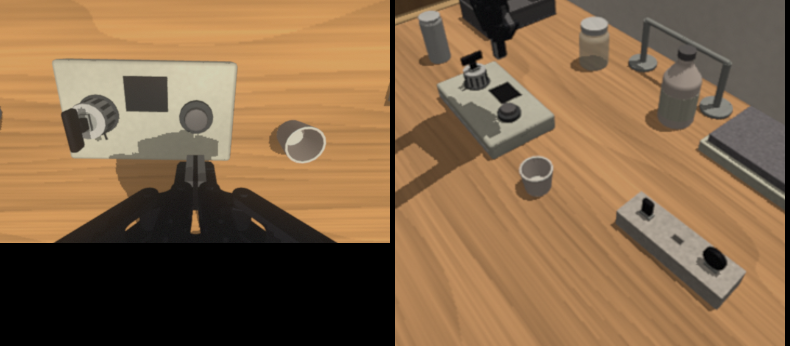

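The final views show the key standing home in the barrel (75,130 in the left half; 472,62 in the right). The button is back up, the cup has not moved, and the other two keys are in the stand. The arm is clear, so I'm handing in.

```bash
python3 -c "
from bench import bot
print(bot.hand_in())"
```

```text
the job is handed in; nothing more can be done
None
```

I handed the job in at about 18 s: the T key is fully home in the barrel and turned clockwise to its stop, the start button was then pressed fully down and sprang back, and the other two keys and the cup were left alone.

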